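# Prove the amplifier's supply bar dead with the tester from the tool caddy

### The job

Check the power board of the opened mixer with the voltage tester: draw the flat-sided tester out of the middle of the tool caddy without tipping or dragging the caddy, reach in under the propped-up panel, and hold the tester's bare metal tip gently against the top of the brass bar for a second. Then lower the tester back, tip down, into the middle compartment and let go once it stands there, without dropping it. Leave the panel standing as it is, the other two tools in the caddy, and the meter and the screw cup where they are.

Things in the scene. Friction and masses are not known exactly. Their poses are not given: they have to be found in the camera images.
- tester: Voltage tester, 195 mm, 65 g. Grey flat-sided handle from 85 to 195 mm, 16 (x) by 18 mm (y); black round shaft, 7 mm. Origin: end of the tip, on the axis; z runs up to the handle's end, x out of the side with the pocket clip. Starts loose in the caddy's middle compartment: tip in the +x bottom corner, handle leaning 28 deg over the rim of its -x side, 80 mm of it past the rim.
- tester_tip: The tester's bare steel tip, a pin 5 mm thick, the last 14 mm of the tester and fixed to it. Same origin and axes as the tester. Only this part counts as touching the bar.
- caddy: Loose white plastic tool caddy, 72 mm (x) by 135 mm (y) by 105 mm high, 0.35 kg, open on top, walls and floor 4 mm. Two dividers 90 mm high split it into three compartments side by side along y, each 64 mm (x) by 40 mm (y); the middle one is centred on x = 0, y = 0. Origin: centre of its underside; z up.
- screwdriver: Screwdriver with a round black handle 22 mm thick, 190 mm long, in the caddy's +y compartment, leaning the other way (handle to the caddy's +x side). Origin: end of its blade, z towards the handle. Leave it.
- brush: Flat wooden brush, 13 mm wide, 176 mm long, bristles up, in the caddy's -y compartment, leaning to the caddy's +x side. Origin: lower end of the handle, z towards the bristles. Leave it.
- case: Opened mixer-amplifier: fixed black open tray, 280 mm (x) by 240 mm (y), walls 60 mm high, 4 mm thick. Origin: centre of its underside; z up. The power board lies in it, and the control panel is hinged along the top of its +y wall. Parts on the board other than the bar stay below 48 mm above the bench.
- board: Blue power board in the case, 230 mm (x) by 190 mm (y), with transformer, capacitors, heat sink and the brass bar. Origin: centre of its underside, 10 mm above the bench.
- bar (a point): Centre of the top face of the brass supply bar, which stands on two posts on the board: 80 mm (along the case's x) by 16 mm (y), 6 mm thick. It lies 53 mm above the bench, at x = +55, y = +10 mm in the case's frame. z up, x and y as the case's. The board stands on firm rubber feet: under a push it sinks about 1 mm per 6 N.
- panel (a joint): Opening angle of the control panel in rad: 0 shut flat over the tray, 0.82 to 0.92 as propped. A plate 280 mm long (case's x), 250 mm wide, 3 mm thick, hinged at y = +120, z = 64 mm in the case's frame, it leans in over the board (towards -y). Stiff hinges hold it; a push of about 4 N at its edge moves it.
- panel_edge (a point): Middle of the panel's free upper edge.
- meter: Loose multimeter lying on the bench, yellow housing 185 x 92 mm, about 50 mm high. Origin: centre of its underside. Leave it.
- screw_cup: Loose white plastic cup with screws, 70 mm wide, 52 mm high. Origin: centre of its underside. Leave it.
Mind the look-alikes: they are no part of the job. There is more than one size of the brush; the job needs the middle-sized. Leave any pink or turquoise look-alike of the caddy alone.

How it is judged:
By the outcome, as a careful person would: the job done as asked, in the order asked, and still so for the second after the job is handed in, with the robot touching nothing.
It also fails if it takes over 61 s, if anything falls off the work surface, if the arm or the gripper's body presses on something with over 40 N, if the wrist force passes 120 N, or if a joint passes its speed limit or range.

### The arm

A 7-joint arm with a two-finger parallel gripper is mounted at the origin on the work surface. World frame = base frame: x ahead of the robot, y to its left, z up, the work surface at z = 0. Lengths are in m, angles in rad, forces in N, time in s.
With the tool pointing down it reaches from about 0.4 to 0.875 m from the base axis. Payload 19.3 kg.
Tool frame: the origin (TCP) lies at the very end of the fingers, on their centre line; the grasp point (between the pads) lies 19 mm behind it (ctrl.pinch_z is the distance from the TCP to the grasp point, in m); z points along the fingers, y is the line along which they close (so a half turn about z gives the same grasp; the last joint's range is limited). The gripper opens to 85 mm and grips with 20 to 120 N. Pads are 22 mm wide; open, the fingers measure 114 mm over their backs; the gripper's body (76 mm by 85 mm) begins 54 mm behind the grasp point. The pads swing forward as they close: fully open they stand 13 mm farther back than shut.
Start: joints at [-1.344, 0.521, -0.036, 1.599, 0.021, 1.021, -0.113], TCP at [0.183, 0.598, 0.231] pointing down, gripper open.
Joint ranges: [-2.91, 2.91], [-0.3, 2.13], [-1.5, 1.42], [0.17, 2.43], [-1.26, 4.41], [0.16, 1.93], [-2.52, 2.52]. Speed limits (rad/s): [1.89, 1.89, 2.39, 2.39, 3.01, 3.01, 3.01].

### API

Orientations are given as a unit quaternion [x, y, z, w].
In Python, from rig import ctrl gives the robot as it stands.
- The arm moves only by the shell command python3 -m handwheel 'ROWS' [FORCE]. ROWS is JSON, one flat list of numbers, 7 for each row, row after row: the turn, a rotation vector about the tool's x, y, z each as a share of 4 degrees, from -1 to 1, then the shift along the tool's x, y, z each as a share of 0.03 m, from -1 to 1, then the closure, from 0 (fully open) to 1 (shut). A call has 1 to 12 rows; each row shifts and turns the commanded pose from where the row before left it, along the tool's axes as they then stand; what a row does not reach is not made up. A row lasts 1/10 s, in which the tool goes at most 50 mm and 8.59 degrees, less where a joint would pass 70% of its speed; a pose out of reach is approached as far as the arm can. A call with a number of a shift or a turn outside -1 to 1 is refused whole. A call with a gripper value outside its range is refused whole. The fingers move at their own pace and stop on an object; FORCE is the grip in N (left out, the last holds). Time passes only in rows, so rows that do not move let the fingers close. It gives the time, the measured TCP pose, the force, the opening and the grip force at its end, in the units of the state.
- ctrl.read_state(): the state, without advancing time (a new reading comes with each control period).
- ctrl.snapshot(name): name is "side" or "top"; returns the picture (480x640x3 uint8, blue, green, red); there is no depth.
- ctrl.camera_params(name): a dict with "K" (3x3 intrinsics, pixels), "R" (3x3) and "t" (3): a world point X has camera coordinates R X + t. Camera axes: x right, y down, z forward; pixel columns grow to the right and rows downward; lengths in m; the calibration is good to about 2 mm. A picture is of the moment at which its call begins. camera_params takes no time and is no camera call.
- ctrl.hand_in(): hands the job in; it is judged then, once.
Trained networks look in the newest picture that a camera, given by its name, has taken for a name from the list of things; names that differ only in an ending like _2 or _b are one class to them, and where a whole thing is asked for, a point or a joint stands for the part that bears it (a point fixed in the world has none). Each returns a list of dicts, best first, with "p" (0 to 1); they miss things now and then, are a little off and sometimes report something else, mostly with a low value. They report only what shows in the picture. A call takes as long as a camera call. They do not tell look-alikes from the thing itself.
- ctrl.masks_of(camera, target): "pixels" (480x640 bool, what is visible of it).
- ctrl.spot_point(camera, target): "at" ([x, y, z] in m, in world coordinates, good to about 4 mm: a listed point, or the origin of a listed thing).
The state is a dict: "t": time; "joint_pos": joint angles; "qd": joint speeds; "joint_torque": joint torques, N m; "tool_pos": TCP position; "ee_rot": TCP orientation; "wrist_force": force on the tool from outside, world axes, zero at the start; "moment": the same for the moment, N m; "gripper_width": finger opening in m; "grip_force": force on a finger pad.
Only numpy, scipy, OpenCV 4.12 (cv2) and the standard library are available. Lean on these libraries where they do the work, as an engineer would, in place of code of your own. Each camera call takes 0.05 s, during which the arm holds its last target. There are 200 camera calls.

## Working session

There is one attempt and no reset: what is moved stays moved. The work goes in short steps, Python scripts to look and compute and a shell command to move; the robot and the scene stay as the last step left them, time stands still between calls to the robot, and variables do not carry over. Pictures are saved under pics/ and viewed, at most 12 in all, crops included, and the job is handed in when it is done.

```bash
mkdir -p pics; ls
python3 - <<'E'
from rig import ctrl
import cv2,numpy as np
for c in("side","top"):
    cv2.imwrite(f"pics/{c}0.png",ctrl.snapshot(c))
    p=ctrl.camera_params(c);print(c,np.round(p["K"],1).tolist(),np.round(-np.array(p["R"]).T@p["t"],3),np.round(p["R"],2).tolist())
    for n in("tester","tester_tip","caddy","screwdriver","brush","case","board","bar","panel_edge","meter","screw_cup"):
        for d in ctrl.spot_point(c,n)[:4]: print(c,n,round(d["p"],2),np.round(d["at"],3))
s=ctrl.read_state();print(s["t"],s["tool_pos"],s["ee_rot"],s["gripper_width"],ctrl.pinch_z)
E
```

```text
pics
side [[565.9, 0.0, 316.2], [0.0, 565.9, 237.6], [0.0, 0.0, 1.0]] [ 0.349 -1.352  0.967] [[0.99, -0.14, -0.01], [-0.08, -0.56, -0.82], [0.11, 0.82, -0.57]]
side caddy 0.82 [ 0.259 -0.486  0.005]
side caddy 0.75 [ 0.302 -0.251  0.004]
side caddy 0.66 [ 0.538 -0.191 -0.002]
side brush 0.76 [ 0.391 -0.314  0.006]
side case 0.72 [0.538 0.226 0.002]
side bar 0.82 [0.588 0.23  0.05 ]
side panel_edge 0.68 [0.531 0.19  0.256]
side meter 0.85 [ 0.783 -0.084 -0.   ]
top [[450.3, 0.0, 317.0], [0.0, 450.3, 237.2], [0.0, 0.0, 1.0]] [ 0.389 -0.063  1.07 ] [[-0.02, -1.0, -0.02], [-0.99, 0.03, -0.12], [0.12, 0.01, -0.99]]
top tester 0.64 [ 0.54  -0.164  0.002]
top caddy 0.87 [ 0.536 -0.192 -0.004]
top caddy 0.61 [ 0.3   -0.252 -0.001]
top caddy 0.61 [ 0.253 -0.487  0.003]
top screwdriver 0.49 [ 0.484 -0.211  0.004]
top screwdriver 0.47 [0.53  0.19  0.257]
top brush 0.81 [ 0.39  -0.313  0.002]
top brush 0.8 [ 0.569 -0.228  0.005]
top brush 0.46 [ 0.547 -0.06   0.005]
top case 0.59 [ 0.532  0.23  -0.004]
top board 0.58 [0.536 0.227 0.011]
top bar 0.55 [0.595 0.232 0.056]
top panel_edge 0.73 [0.528 0.188 0.26 ]
top meter 0.73 [ 0.785 -0.086 -0.   ]
top screw_cup 0.85 [ 0.385 -0.039 -0.002]
top screw_cup 0.25 [ 0.483 -0.205  0.002]
1.2 [0.18281718 0.59765453 0.23130955] [ 1.47852274e-01  9.89009456e-01 -9.32004697e-06  1.15393873e-05] 0.08507066316395771 0.0187
```

View pics/side0.png

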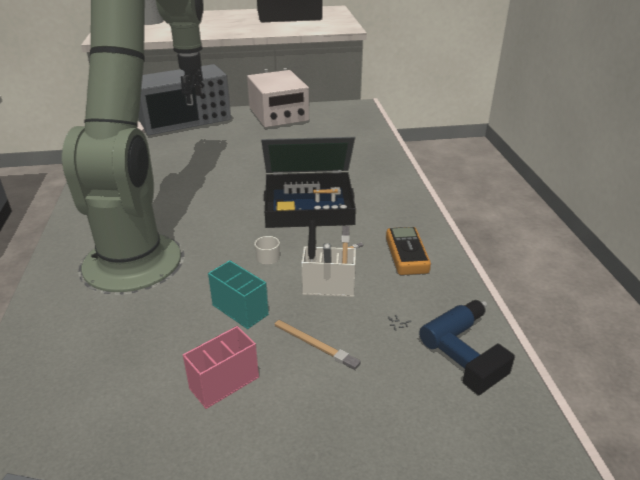

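View pics/top0.png

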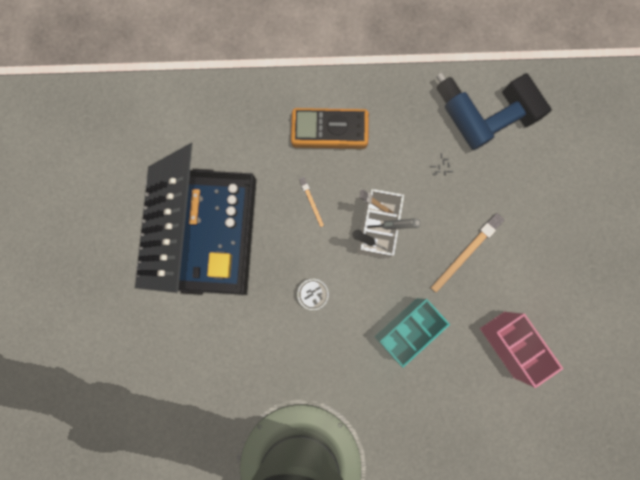

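Side view: the white caddy is at (329,270), with the tester in the middle at about (327,255) and the case at (310,195). In the top view the caddy is at (383,222), the tester handle points right (world -y) and ends near (418,223), and the bar is at (195,206). I'll enlarge both cameras around the caddy.

```bash
cat > h.py <<'E'
from rig import ctrl
import numpy as np, cv2
def cam(c):
    p=ctrl.camera_params(c);return np.array(p["K"]),np.array(p["R"]),np.array(p["t"]).ravel()
def proj(c,X):
    K,R,t=cam(c);q=(np.atleast_2d(X)@R.T+t)@K.T;return q[:,:2]/q[:,2:]
def ray_z(c,uv,z):
    K,R,t=cam(c);d=np.c_[np.atleast_2d(uv),np.ones(len(np.atleast_2d(uv)))]@np.linalg.inv(K).T@R;o=-R.T@t
    return o+d*((z-o[2])/d[:,2])[:,None]
def tri(uvs,uvt):
    P=[np.c_[K@R,K@t] for K,R,t in (cam("side"),cam("top"))]
    X=cv2.triangulatePoints(P[0],P[1],np.array(uvs,float).reshape(-1,2).T,np.array(uvt,float).reshape(-1,2).T);return (X[:3]/X[3]).T
def spots(c,n,near,n_=5,r=.05):
    o=[]
    for _ in range(n_):
        ctrl.snapshot(c)
        o+=[d["at"] for d in ctrl.spot_point(c,n) if np.linalg.norm(np.array(d["at"])-near)<r][:1]
    return (np.mean(o,0).round(4),np.std(o,0).round(4),len(o)) if o else None
def crop(c,box,w=400):
    x,y,s=box;im=ctrl.snapshot(c)[y:y+s,x:x+s];return cv2.resize(im,(w,w),interpolation=cv2.INTER_CUBIC)
E
python3 - <<'E'
from h import *
cv2.imwrite("pics/crop1.png",np.hstack([crop("top",(345,180,80)),crop("side",(285,210,90))]))
for c in("side","top"):
    for n,p in(("caddy",[.537,-.191,0]),("tester",[.54,-.164,0]),("bar",[.59,.231,.053]),("case",[.535,.227,0]),("panel_edge",[.53,.19,.257]),("tester_tip",[.54,-.164,0])):
        print(c,n,spots(c,n,p))
    for n in ("tester","caddy"):
        m=ctrl.masks_of(c,n)
        for d in m[:3]:
            ys,xs=np.nonzero(d["pixels"]);print(c,n,d["p"],len(xs),cv2.minAreaRect(np.c_[xs,ys].astype(np.float32)))
E
```

```text
side caddy (array([ 0.5372, -0.1916, -0.0018]), array([0.0012, 0.001 , 0.0007]), 4)
side tester None
side bar (array([0.589 , 0.2329, 0.0504]), array([0.0012, 0.0011, 0.001 ]), 5)
side case (array([0.5366, 0.2274, 0.0048]), array([0.002 , 0.0005, 0.0012]), 5)
side panel_edge (array([0.5315, 0.189 , 0.2554]), array([0.0009, 0.0006, 0.0019]), 5)
side tester_tip None
side caddy 0.84 4026 ((222.43348693847656, 365.8050537109375), (58.58518600463867, 79.919677734375), 61.69924545288086)
side caddy 0.62 2787 ((238.39698791503906, 293.1673583984375), (71.21173858642578, 49.658233642578125), 31.607501983642578)
top caddy (array([ 0.5371, -0.1941, -0.0016]), array([0.0005, 0.0017, 0.0008]), 4)
top tester (array([ 0.5386, -0.1626,  0.002 ]), array([0.001 , 0.0011, 0.0012]), 5)
top bar (array([0.593 , 0.2317, 0.0534]), array([0.0024, 0.0014, 0.0014]), 5)
top case (array([ 0.5342,  0.229 , -0.0007]), array([0.0005, 0.0012, 0.0011]), 5)
top panel_edge (array([0.5287, 0.188 , 0.2586]), array([0.0014, 0.0008, 0.0015]), 5)
top tester_tip None
top tester 0.96 333 ((393.0, 223.5), (9.0, 50.0), 90.0)
top tester 0.59 3124 ((328.5, 128.0), (42.0, 77.0), 90.0)
top caddy 0.97 1873 ((379.6400146484375, 224.47999572753906), (37.20817184448242, 67.26092529296875), 10.304847717285156)
top caddy 0.69 3355 ((520.391845703125, 348.6486511230469), (80.32711791992188, 44.755340576171875), 54.462318420410156)
top caddy 0.68 2664 ((410.75347900390625, 330.66680908203125), (42.8017463684082, 64.61473846435547), 47.38594055175781)
```

View pics/crop1.png

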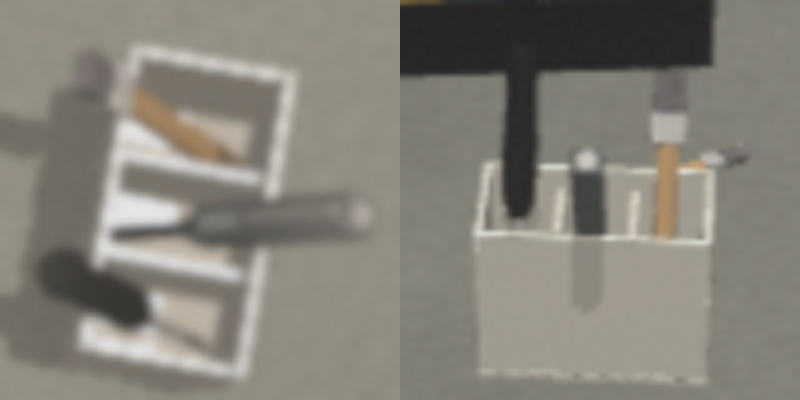

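Top crop: the rim corners are at (130,48), (293,72), (242,375) and (80,345). The tester runs from its shaft at (118,234) to its handle end at (355,215), clear of the other two tools. In the side crop the handle end is at (587,160).

Run:
```python
from h import *
c=np.array([[130,48],[293,72],[242,375],[80,345]])/5+[345,180]
X=ray_z("top",c,.105);print(X.round(4),X.mean(0).round(4))
e=[X[1]-X[0],X[2]-X[3],X[2]-X[1],X[3]-X[0]];print([(round(float(np.linalg.norm(v)),4),round(float(np.degrees(np.arctan2(v[1],v[0]))),1)) for v in e])
E1=tri([[327,246.5]],[[416,223]])[0];print("handle end",E1)
for z in(.165,.17,.176,.18): print(z,ray_z("top",[[416,223]],z).round(4),ray_z("side",[[327,246.5]],z).round(4))
# model
yaw=np.radians(80);cx=np.array([np.cos(yaw),np.sin(yaw),0]);O=np.array([.537,-.193,0])
tip=O+cx*.0295+[0,0,.0055];a=-cx*np.sin(np.radians(28))+[0,0,np.cos(np.radians(28))]
print("tip",tip,"axis",a,"end",tip+.195*a)
P=[tip+s*a for s in(0,.085,.115,.195)]
print(proj("top",P).round(1),proj("side",P).round(1))
```

```text
[[ 0.6087 -0.1709  0.105 ]
 [ 0.5961 -0.2413  0.105 ]
 [ 0.4645 -0.2134  0.105 ]
 [ 0.4791 -0.1445  0.105 ]] [ 0.5371 -0.1925  0.105 ]
[(0.0715, -100.1), (0.0704, -102.0), (0.1346, 168.0), (0.1322, 168.5)]
handle end [ 0.52211911 -0.25064797  0.17375297]
0.165 [[ 0.5236 -0.2525  0.165 ]] [[ 0.5239 -0.2385  0.165 ]]
0.17 [[ 0.5229 -0.2514  0.17  ]] [[ 0.5228 -0.2455  0.17  ]]
0.176 [[ 0.522  -0.2502  0.176 ]] [[ 0.5215 -0.2538  0.176 ]]
0.18 [[ 0.5214 -0.2494  0.18  ]] [[ 0.5206 -0.2593  0.18  ]]
tip [ 0.54212262 -0.16394817  0.0055    ] axis [-0.08152288 -0.46233923  0.88294759] end [ 0.52622566 -0.25410432  0.17767478]
[[364.8 226.5]
 [385.7 224.2]
 [393.9 223.3]
 [418.  220.7]] [[329.2 278.1]
 [329.1 265. ]
 [329.  260. ]
 [329.  245.8]]
```

```bash
python3 -m handwheel '[0,0,1,0,0,-0.5,0, 0,0,1,0,0,-0.5,0, 0,0,1,0,0,-0.5,0, 0,0,1,0,0,-0.5,0, 0,0,1,0,0,-0.5,0, 0,0,1,0,0,-0.5,0, 0,0,1,0,0,-0.5,0, 0,0,1,0,0,-0.5,0, 0,0,1,0,0,-0.5,0, 0,0,1,0,0,-0.5,0, 0,0,1,0,0,-0.5,0, 0,0,1,0,0,-0.5,0]' 30
python3 -m handwheel '[0,0,1,0,0,0,0, 0,0,1,0,0,0,0, 0,0,1,0,0,0,0, 0,0,1,0,0,0,0, 0,0,1,0,0,0,0, 0,0,1,0,0,0,0, 0,0,1,0,0,0,0, 0,0,1,0,0,0,0, 0,0,0.9,0,0,0,0,0,0,0,0,0,0,0]'
```

```text
t: 8.7
tool_pos: [0.1827, 0.5976, 0.4119]
ee_rot: [0.539, 0.843, 0.0, -0.0]
wrist_force: [0.7, -0.9, 1.0]
gripper_width: 0.085
grip_force: 0.0
t: 9.7
tool_pos: [0.1827, 0.5977, 0.4113]
ee_rot: [0.77, 0.638, -0.0, 0.0]
wrist_force: [0.1, -0.1, -0.1]
gripper_width: 0.0857
grip_force: 0.0
```

```bash
python3 -m handwheel '[0,0,0,-0.337,0.913,0,0, 0,0,0,-0.337,0.913,0,0, 0,0,0,-0.337,0.913,0,0, 0,0,0,-0.337,0.913,0,0, 0,0,0,-0.337,0.913,0,0, 0,0,0,-0.337,0.913,0,0, 0,0,0,-0.337,0.913,0,0, 0,0,0,-0.337,0.913,0,0, 0,0,0,-0.337,0.913,0,0, 0,0,0,-0.337,0.913,0,0]'
python3 -m handwheel '[0,0,0,-0.96,0.304,0,0, 0,0,0,-0.96,0.304,0,0, 0,0,0,-0.96,0.304,0,0, 0,0,0,-0.96,0.304,0,0, 0,0,0,-0.96,0.304,0,0, 0,0,0,-0.96,0.304,0,0, 0,0,0,-0.96,0.304,0,0, 0,0,0,-0.96,0.304,0,0, 0,0,0,-0.96,0.304,0,0, 0,0,0,-0.96,0.304,0,0, 0,0,0,-0.96,0.304,0,0, 0,0,0,-0.96,0.304,0,0]'
python3 -m handwheel '[0,0,0,-0.96,0.304,0,0, 0,0,0,-0.96,0.304,0,0, 0,0,0,-0.96,0.304,0,0, 0,0,0,-0.96,0.304,0,0, 0,0,0,-0.96,0.304,0,0, 0,0,0,-0.96,0.304,0,0, 0,0,0,-0.96,0.304,0,0, 0,0,0,-0.96,0.304,0,0, 0,0,0,-0.96,0.304,0,0, 0,0,0,-0.96,0.304,0,0, 0,0,0,-0.96,0.304,0,0, 0,0,0,-0.96,0.304,0,0]'
python3 -m handwheel '[0,1,0,0,0,0,0, 0,1,0,0,0,0,0, 0,1,0,0,0,0,0, 0,1,0,0,0,0,0, 0,1,0,0,0,0,0, 0,1,0,0,0,0,0, 0,1,0,0,0,0,0,0,0,0,0,0,0,0]'; python3 -c "
from h import *;print(np.round(ctrl.read_state()['joint_pos'],2))"
```

```text
t: 10.7
tool_pos: [0.4343, 0.4472, 0.4114]
ee_rot: [0.769, 0.64, 0.0, -0.0]
wrist_force: [-0.0, 0.7, -0.2]
gripper_width: 0.0852
grip_force: 0.0
t: 11.9
tool_pos: [0.4773, 0.0868, 0.4115]
ee_rot: [0.769, 0.64, 0.0, -0.0]
wrist_force: [-0.1, -0.6, 0.0]
gripper_width: 0.0855
grip_force: 0.0
t: 13.1
tool_pos: [0.5214, -0.273, 0.4113]
ee_rot: [0.769, 0.64, 0.0, -0.0]
wrist_force: [1.7, 1.3, 0.4]
gripper_width: 0.0855
grip_force: 0.0
t: 13.9
tool_pos: [0.5205, -0.2732, 0.4103]
ee_rot: [0.747, 0.619, 0.186, -0.155]
wrist_force: [0.3, -1.2, 0.1]
gripper_width: 0.0855
grip_force: 0.0
[ 0.26  0.52  0.59  1.35 -0.67  1.67  0.69]
```

```bash
python3 -m handwheel '[0,0,0,-0.51,0,0.93,0, 0,0,0,-0.51,0,0.93,0, 0,0,0,-0.51,0,0.93,0, 0,0,0,-0.51,0,0.93,0, 0,0,0,-0.51,0,0.93,0, 0,0,0,-0.51,0,0.93,0, 0,0,0,0,0,0.5,0, 0,0,0,0,0,0.5,0,0,0,0,0,0,0,0]'
cat >> h.py <<'E'
from scipy.spatial.transform import Rotation as Rn
def delta(goal,zdir=None):
    s=ctrl.read_state();R=Rn.from_quat(s["ee_rot"]).as_matrix()
    print("pos",np.round(s["tool_pos"],4),"toolaxes(rows)",R.T.round(3).tolist(),"shift mm",((np.array(goal)-s["tool_pos"])@R*1e3).round(1),"F",np.round(s["wrist_force"],1),"j",np.round(s["joint_pos"],2),s["t"])
E
python3 - <<'E'
from h import *
delta([.5275,-.230,.132])
for s in(0,.146,.195):
    tip=np.array([.540,-.163,.005]);a=np.array([-.087,-.461,.883]);print(proj("top",[tip+s*a]),proj("side",[tip+s*a]))
cv2.imwrite("pics/crop2.png",np.hstack([crop("top",(330,160,110)),crop("side",(270,180,120))]))
E
```

```text
t: 14.8
tool_pos: [0.5239, -0.2586, 0.1934]
ee_rot: [0.746, 0.621, 0.186, -0.155]
wrist_force: [-0.0, 0.3, -0.7]
gripper_width: 0.0855
grip_force: 0.0
pos [ 0.5239 -0.2586  0.1934] toolaxes(rows) [[0.161, 0.868, 0.47], [0.983, -0.182, -0.001], [0.085, 0.462, -0.883]] shift mm [-3.5 -1.6 67.7] F [-0.   0.3 -0.7] j [ 0.28  0.7   0.51  1.64 -0.77  1.29  0.92] 14.8
[[364.45678734 227.38121771]] [[328.32257966 278.08349278]]
[[402.29395047 223.78674662]] [[327.77743101 254.68235219]]
[[417.45048965 222.34689919]] [[327.57129229 245.83360765]]
```

View pics/crop2.png

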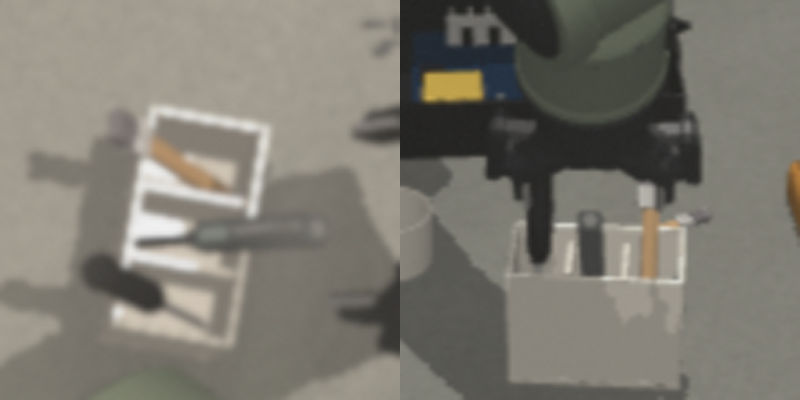

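The handle lies midway between the open fingers in both crops: top fingers at (385,120) and (370,300), side fingers at (520,190) and (668,190) with the handle at 590. Next I advance and grip.

```bash
python3 -m handwheel '[0,0,0,-0.12,-0.05,0.75,0, 0,0,0,0,0,0.75,0, 0,0,0,0,0,0.75,0, 0,0,0,0,0,0,0]' 30; python3 -m handwheel '[0,0,0,0,0,0,0.3, 0,0,0,0,0,0,0.5, 0,0,0,0,0,0,0.6,0,0,0,0,0,0,0.7, 0,0,0,0,0,0,0.8, 0,0,0,0,0,0,1, 0,0,0,0,0,0,1, 0,0,0,0,0,0,1]' 30
python3 - <<'E'
from h import *
delta([.5275,-.230,.132]);print(ctrl.read_state()["moment"])
cv2.imwrite("pics/crop3.png",np.hstack([crop("top",(340,170,100)),crop("side",(280,200,100))]))
E
```

```text
t: 15.3
tool_pos: [0.5272, -0.2307, 0.132]
ee_rot: [0.746, 0.62, 0.186, -0.155]
wrist_force: [-0.0, 0.4, 0.4]
gripper_width: 0.0855
grip_force: 0.0
t: 16.1
tool_pos: [0.5273, -0.2322, 0.1327]
ee_rot: [0.747, 0.62, 0.186, -0.154]
wrist_force: [0.0, -0.9, 1.1]
gripper_width: 0.0174
grip_force: 29.8
pos [ 0.5273 -0.2322  0.1327] toolaxes(rows) [[0.163, 0.868, 0.469], [0.983, -0.184, 0.0], [0.087, 0.461, -0.883]] shift mm [ 1.6 -0.2  1.7] F [ 0.  -0.9  1.1] j [ 0.26  0.75  0.47  1.71 -0.83  1.17  0.98] 16.1
[-0.39195852  0.05589608 -0.0019633 ]
```

View pics/crop3.png

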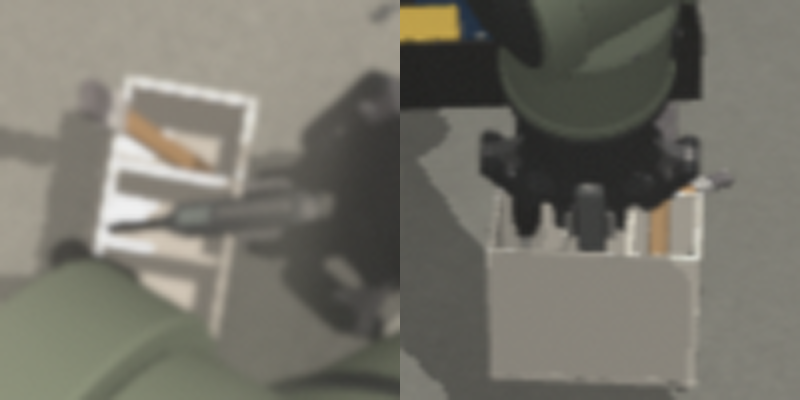

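```bash
python3 -m handwheel '[0,0,0,0,0,-0.2,1, 0,0,0,0,0,-0.3,1, 0,0,0,0.05,0,-0.5,1, 0,0,0,0.1,0,-0.5,1, 0,0,0,0.1,0,-0.5,1, 0,0,0,0,0,-0.5,1, 0,0,0,0,0,-0.5,1, 0,0,0,0,0,-0.5,1, 0,0,0,0,0,-0.5,1, 0,0,0,0,0,-0.6,1, 0,0,0,0,0,-0.6,1, 0,0,0,0,0,-0.6,1]' 80; python3 -m handwheel '[0,0,0,0.3,0,-0.7,1, 0,0,0,0.5,0,-0.8,1, 0,0,0,0.5,0,-0.8,1, 0,0,0,0.5,0,-0.8,1,0,0,0,0,0,0,1]'
python3 - <<'E'
from h import *
delta([.5275,-.230,.132])
for c in("side","top"):
    print(c,spots(c,"tester_tip",[.54,-.25,.14],3,.12),spots(c,"caddy",[.537,-.192,0],3),spots(c,"tester",[.54,-.25,.14],3,.12))
cv2.imwrite("pics/crop4.png",np.hstack([crop("top",(340,130,140)),crop("side",(260,170,140))]))
E
```

```text
t: 17.4
tool_pos: [0.5131, -0.3065, 0.291]
ee_rot: [0.747, 0.62, 0.186, -0.155]
wrist_force: [-0.4, -0.7, -0.5]
gripper_width: 0.0169
grip_force: 77.9
t: 17.9
tool_pos: [0.5143, -0.3028, 0.4011]
ee_rot: [0.746, 0.62, 0.187, -0.152]
wrist_force: [0.0, -0.0, -0.6]
gripper_width: 0.0173
grip_force: 77.9
pos [ 0.5143 -0.3028  0.4011] toolaxes(rows) [[0.161, 0.869, 0.468], [0.983, -0.184, 0.004], [0.09, 0.459, -0.884]] shift mm [-60.5  -1.5 272.5] F [ 0.  -0.  -0.6] j [ 0.32  0.55  0.59  1.33 -0.67  1.68  0.74] 17.9
side None (array([ 0.5369, -0.1907, -0.0033]), array([0.0009, 0.0004, 0.0012]), 3) None
top None (array([ 0.5472, -0.2062,  0.0012]), array([0.0146, 0.0154, 0.0036]), 3) None
```

View pics/crop4.png

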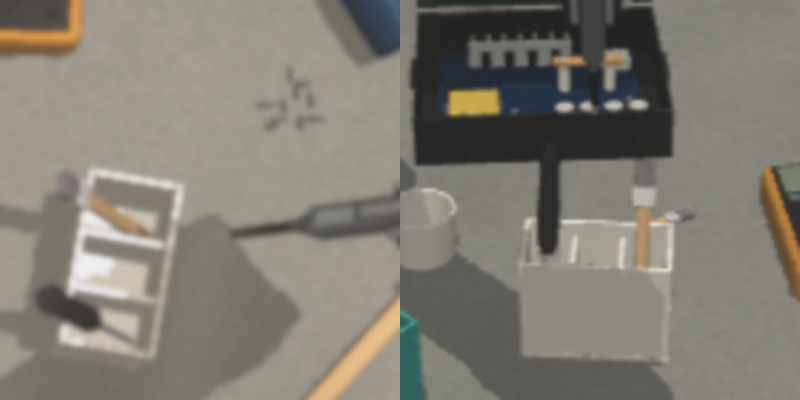

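The tester is out. Its tip is at (228,236) in the top crop and (195,110) in the side half, and the caddy has not moved. I'll triangulate the tip and plan the approach to the bar.

Run:
```python
from h import *
t=tri([[328.3,208.5]],[[419.8,212.6]])[0];s=ctrl.read_state();R=Rn.from_quat(s["ee_rot"]).as_matrix()
print(t,"in tool mm",((t-s["tool_pos"])@R*1e3).round(1))
p=np.array(s["tool_pos"])+R@[0,0,.146];print(p,proj("side",p),proj("top",p))
```

```text
[ 0.52639681 -0.23760343  0.27303753] in tool mm [ -0.5   0.2 140.4]
[ 0.52675944 -0.2345235   0.26832174] [[328.17419201 209.53523542]] [[417.52299156 212.77129995]]
```

```bash
python3 -m handwheel '[0,1,0,0,0,0,1, 0,1,0,0,0,0,1, 0,1,0,0,0,0,1, 0,1,0,0,0,0,1, 0,1,0,0,0,0,1, 0,0.5,0,0,0,0,1, 0,0,0,0,0,0,1]' 80
cat >> h.py <<'E'
def tipdelta(*goals,L=.143):
    s=ctrl.read_state();R=Rn.from_quat(s["ee_rot"]).as_matrix();p=np.array(s["tool_pos"])+R@[0,0,L]
    print("tip",p.round(4),"axes",R.T.round(3).tolist(),"F",np.round(s["wrist_force"],2),"j",np.round(s["joint_pos"],2),s["t"])
    for g in goals: print(g,"tool mm",((np.array(g)-p)@R*1e3).round(1));p=np.array(g)
E
python3 -c "
from h import *
tipdelta([.591,0,.25],[.591,.15,.11],[.591,.2325,.08],[.591,.2325,.053])"
```

```text
t: 20.5
tool_pos: [0.5137, -0.3027, 0.3963]
ee_rot: [0.698, 0.578, 0.325, -0.271]
wrist_force: [0.1, 1.0, -0.6]
gripper_width: 0.017
grip_force: 77.9
tip [ 0.5339 -0.1949  0.3045] axes [[0.12, 0.63, 0.767], [0.983, -0.186, -0.002], [0.141, 0.754, -0.642]] F [ 0.09  1.01 -0.61] j [ 0.55  0.69  0.44  1.26 -0.89  1.9   0.8 ] 20.5
[0.591, 0, 0.25] tool mm [ 87.9  20.  189.9]
[0.591, 0.15, 0.11] tool mm [-12.8 -27.6 202.9]
[0.591, 0.2325, 0.08] tool mm [ 29.  -15.3  81.4]
[0.591, 0.2325, 0.053] tool mm [-20.7   0.   17.3]
```

```bash
python3 -m handwheel '[0,0,0,0.366,0.083,0.79,1, 0,0,0,0.366,0.083,0.79,1, 0,0,0,0.366,0.083,0.79,1, 0,0,0,0.366,0.083,0.79,1, 0,0,0,0.366,0.083,0.79,1, 0,0,0,0.366,0.083,0.79,1, 0,0,0,0.366,0.083,0.79,1, 0,0,0,0.366,0.083,0.79,1,0,0,0,0,0,0,1]' 80;python3 -c "
from h import *
tipdelta([.591,.15,.11],[.591,.2325,.08],[.591,.2325,.053])"
```

```text
t: 21.4
tool_pos: [0.5714, -0.1035, 0.3427]
ee_rot: [0.696, 0.581, 0.325, -0.271]
wrist_force: [-0.1, 0.4, -0.8]
gripper_width: 0.0169
grip_force: 78.0
tip [0.591  0.0043 0.2508] axes [[0.115, 0.632, 0.766], [0.984, -0.179, 0.0], [0.138, 0.754, -0.642]] F [-0.14  0.45 -0.84] j [ 0.24  0.57  0.38  1.6  -0.97  1.56  0.74] 21.4
[0.591, 0.15, 0.11] tool mm [-15.8 -26.2 200.3]
[0.591, 0.2325, 0.08] tool mm [ 29.2 -14.8  81.5]
[0.591, 0.2325, 0.053] tool mm [-20.7  -0.   17.3]
```

```bash
python3 -m handwheel '[0,0,0,-0.066,-0.11,0.83,1, 0,0,0,-0.066,-0.11,0.83,1, 0,0,0,-0.066,-0.11,0.83,1, 0,0,0,-0.066,-0.11,0.83,1, 0,0,0,-0.066,-0.11,0.83,1, 0,0,0,-0.066,-0.11,0.83,1, 0,0,0,-0.066,-0.11,0.83,1, 0,0,0,-0.066,-0.11,0.83,1,0,0,0,0,0,0,1]' 80;python3 -m handwheel '[0,0,0,0.24,-0.12,0.68,1, 0,0,0,0.24,-0.12,0.68,1, 0,0,0,0.24,-0.12,0.68,1, 0,0,0,0.24,-0.12,0.68,1, 0,0,0,0,0,0,1]'
python3 - <<'E'
from h import *
tipdelta([.591,.2325,.053])
for n,p in(("tester_tip",[.59,.232,.08]),("bar",[.59,.232,.053]),("panel_edge",[.53,.19,.257])):
    for c in("side","top"):print(c,n,spots(c,n,p,3))
p=proj("side",[[.591,.2325,.053],[.591,.2325,.08]]);q=proj("top",[[.591,.2325,.053],[.591,.2325,.08]]);print(p,q)
cv2.imwrite("pics/crop5.png",np.hstack([crop("top",(150,150,110)),crop("side",(260,120,110))]))
E
```

```text
t: 22.3
tool_pos: [0.5703, 0.0397, 0.2012]
ee_rot: [0.697, 0.58, 0.324, -0.271]
wrist_force: [0.7, 0.3, -0.8]
gripper_width: 0.0169
grip_force: 78.1
t: 22.8
tool_pos: [0.5717, 0.1216, 0.1725]
ee_rot: [0.696, 0.58, 0.325, -0.27]
wrist_force: [0.5, -0.7, -0.7]
gripper_width: 0.017
grip_force: 78.1
tip [0.5917 0.2294 0.0806] axes [[0.116, 0.632, 0.767], [0.983, -0.181, 0.001], [0.139, 0.754, -0.642]] F [ 0.46 -0.75 -0.75] j [ 0.05  0.65  0.1   1.95 -1.24  1.01  0.92] 22.8
[0.591, 0.2325, 0.053] tool mm [-19.3  -1.2  20. ]
side tester_tip None
top tester_tip (array([0.5937, 0.2318, 0.0511]), array([0., 0., 0.]), 1)
side bar (array([0.5898, 0.2321, 0.0499]), array([0.0014, 0.0007, 0.0018]), 3)
top bar (array([0.5926, 0.2297, 0.0535]), array([0.001 , 0.0007, 0.0006]), 3)
side panel_edge None
top panel_edge (array([0.5301, 0.1879, 0.26  ]), array([0.0015, 0.0011, 0.0009]), 3)
[[325.22902896 189.7330838 ]
 [325.2586954  182.42509992]] [[193.67881216 206.86836894]
 [190.21820862 204.60843554]]
```

View pics/crop5.png

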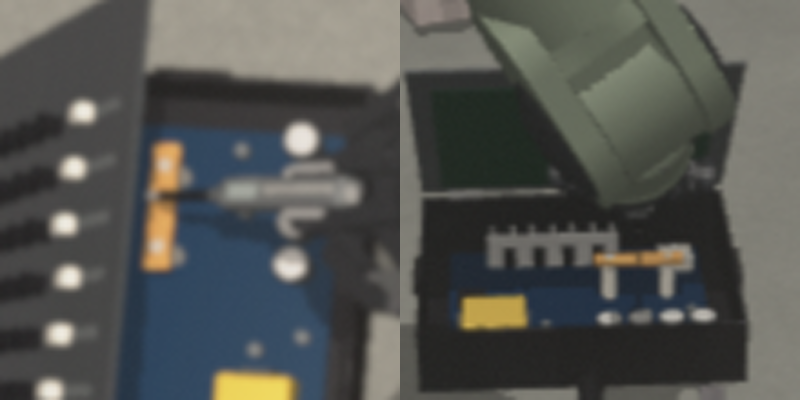

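The tip, at (155,197) in the top crop, is over the brass bar, centred at (163,205), with the panel clear. J5 is close to its limit, so I'll reduce the tilt by 6° before touching.

```bash
python3 -m handwheel '[0,-0.5,0,0,0,0,1, 0,-0.5,0,0,0,0,1, 0,-0.5,0,0,0,0,1, 0,0,0,0,0,0,1]' 80;python3 -c "
from h import *
tipdelta([.591,.231,.0585],[.591,.231,.055],[.591,.231,.053])"
```

```text
t: 25.1
tool_pos: [0.572, 0.1206, 0.1727]
ee_rot: [0.713, 0.593, 0.288, -0.239]
wrist_force: [0.4, 0.0, 0.4]
gripper_width: 0.0169
grip_force: 78.2
tip [0.5903 0.2182 0.0699] axes [[0.131, 0.708, 0.694], [0.983, -0.183, 0.001], [0.128, 0.683, -0.72]] F [0.38 0.03 0.43] j [-0.02  0.61  0.15  1.95 -1.17  0.95  0.81] 25.1
[0.591, 0.231, 0.0585] tool mm [ 1.3 -1.7 17. ]
[0.591, 0.231, 0.055] tool mm [-2.4 -0.   2.5]
[0.591, 0.231, 0.053] tool mm [-1.4 -0.   1.4]
```

```bash
python3 -m handwheel '[0,0,0,0.02,-0.03,0.28,1, 0,0,0,0.02,-0.03,0.28,1, 0,0,0,0,0,0,1, 0,0,0,0,0,0,1]' 80;for i in 1; do python3 -c "
from h import *
tipdelta([.591,.231,.055])
print(np.round(ctrl.read_state()['moment'],3))"; done
python3 -m handwheel '[0,0,0,-0.035,0,0.035,1, 0,0,0,0,0,0,1]'; python3 -m handwheel '[0,0,0,-0.035,0,0.035,1, 0,0,0,0,0,0,1]';python3 -c "
from h import *
tipdelta([.591,.231,.055])
print(np.round(ctrl.read_state()['moment'],3))"
```

```text
t: 25.5
tool_pos: [0.5722, 0.1324, 0.1604]
ee_rot: [0.714, 0.592, 0.288, -0.24]
wrist_force: [1.5, 0.3, -1.1]
gripper_width: 0.0168
grip_force: 78.2
tip [0.5904 0.2301 0.0575] axes [[0.133, 0.707, 0.695], [0.983, -0.184, -0.001], [0.127, 0.683, -0.719]] F [ 1.45  0.29 -1.08] j [-0.03  0.63  0.12  1.96 -1.2   0.92  0.83] 25.5
[0.591, 0.231, 0.055] tool mm [-1.   0.4  2.5]
[-0.864  0.166 -0.015]
t: 25.7
tool_pos: [0.5724, 0.1321, 0.1592]
ee_rot: [0.714, 0.592, 0.288, -0.239]
wrist_force: [0.2, -0.7, -0.8]
gripper_width: 0.0167
grip_force: 78.2
t: 25.9
tool_pos: [0.5725, 0.1322, 0.1578]
ee_rot: [0.713, 0.592, 0.288, -0.239]
wrist_force: [0.2, -0.1, 0.1]
gripper_width: 0.0173
grip_force: 78.3
tip [0.5908 0.2299 0.0549] axes [[0.133, 0.707, 0.695], [0.983, -0.184, 0.0], [0.128, 0.683, -0.719]] F [ 0.16 -0.14  0.14] j [-0.02  0.63  0.11  1.96 -1.2   0.91  0.83] 25.9
[0.591, 0.231, 0.055] tool mm [ 0.9 -0.   0.8]
[-0.831  0.069 -0.05 ]
```

```bash
M="python3 -c \"
from h import *
a=[];s=ctrl.read_state();print('M',np.round(s['moment'],3),'tipz',s['tool_pos'][2]-.103)\""
python3 -m handwheel '[0,0,0,-0.023,0,0.024,1, 0,0,0,0,0,0,1]' | grep -E "^t|force|tool"; eval $M
python3 -m handwheel '[0,0,0,-0.023,0,0.024,1, 0,0,0,0,0,0,1]' | grep -E "^t|force|tool"; eval $M
python3 -m handwheel '[0,0,0,-0.023,0,0.024,1, 0,0,0,0,0,0,1]' | grep -E "^t|force|tool"; eval $M
```

```text
t: 26.1
tool_pos: [0.5725, 0.1323, 0.1569]
wrist_force: [-0.3, -1.3, 2.2]
grip_force: 78.5
t: 26.3
tool_pos: [0.5726, 0.1323, 0.156]
wrist_force: [-0.2, -2.7, 4.4]
grip_force: 78.8
t: 26.5
tool_pos: [0.5726, 0.1322, 0.1551]
wrist_force: [-1.0, -3.7, 7.1]
grip_force: 79.3  File "<string>", line 1
    from h import h.py pics a=[];s=ctrl.read_state();print('M',np.round(s['moment'],3),'tipz',s['tool_pos'][2]-.103)
IndentationError: unexpected indent
  File "<string>", line 1
    from h import h.py pics a=[];s=ctrl.read_state();print('M',np.round(s['moment'],3),'tipz',s['tool_pos'][2]-.103)
IndentationError: unexpected indent
  File "<string>", line 1
    from h import h.py pics a=[];s=ctrl.read_state();print('M',np.round(s['moment'],3),'tipz',s['tool_pos'][2]-.103)
IndentationError: unexpected indent
```

```bash
python3 -m handwheel '[0,0,0,0.017,0,-0.018,1, 0,0,0,0,0,0,1, 0,0,0,0,0,0,1, 0,0,0,0,0,0,1]' | grep -E "^t|force|tool"
python3 - <<'E'
from h import *
cv2.imwrite("pics/crop6.png",np.hstack([crop("top",(165,175,60)),crop("side",(290,160,60))]))
E
python3 -m handwheel '[0,0,0,0,0,0,1, 0,0,0,0,0,0,1, 0,0,0,0,0,0,1, 0,0,0,0,0,0,1, 0,0,0,0,0,0,1, 0,0,0,0,0,0,1, 0,0,0,0,0,0,1, 0,0,0,0,0,0,1, 0,0,0,0,0,0,1, 0,0,0,0,0,0,1]'| grep -E "^t|force|tool"
```

```text
t: 26.9
tool_pos: [0.5726, 0.1323, 0.1557]
wrist_force: [-0.3, -2.6, 5.1]
grip_force: 79.1
t: 28.0
tool_pos: [0.5726, 0.1323, 0.1557]
wrist_force: [-0.7, -3.7, 5.1]
grip_force: 79.1
```

View pics/crop6.png

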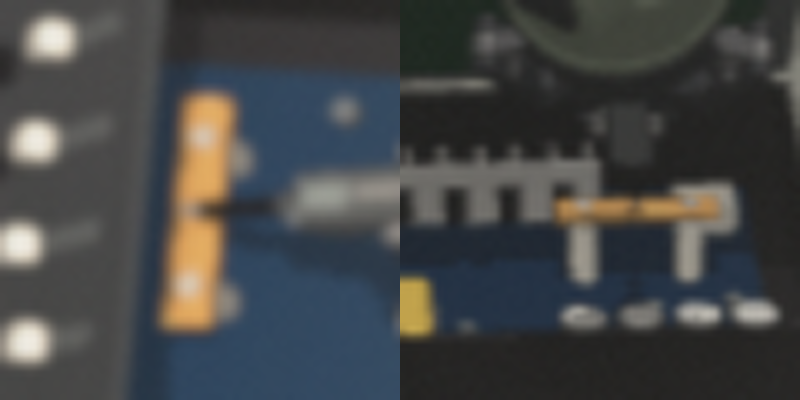

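The tip rests mid-bar, at (195,208) in the top crop and (632,210) in the side half, and it held at about 5 N for over a second. Next I withdraw.

```bash
python3 -m handwheel '[0,0,0,0.21,0,-0.215,1, 0,0,0,0.21,0,-0.215,1, 0,0,0,0.21,0,-0.215,1, 0,0,0,0,0,0,1]' 80| grep -E "^t|force|tool"; python3 -c "
from h import *
tipdelta([.591,.14,.11],[.591,-.01,.25],[.535,-.19,.31])"
```

```text
t: 28.4
tool_pos: [0.5729, 0.1326, 0.1842]
wrist_force: [-0.2, -0.4, -0.3]
grip_force: 78.2
tip [0.5914 0.2302 0.0814] axes [[0.131, 0.707, 0.695], [0.983, -0.184, 0.002], [0.129, 0.683, -0.719]] F [-0.2  -0.38 -0.35] j [-0.03  0.59  0.13  1.95 -1.16  0.94  0.78] 28.4
[0.591, 0.14, 0.11] tool mm [-44.   16.3 -82.3]
[0.591, -0.01, 0.25] tool mm [  -8.8   27.9 -203.1]
[0.535, -0.19, 0.31] tool mm [ -92.9  -21.8 -173.3]
```

```bash
python3 -m handwheel '[0,0,0,-0.367,0.136,-0.686,1, 0,0,0,-0.367,0.136,-0.686,1, 0,0,0,-0.367,0.136,-0.686,1, 0,0,0,-0.367,0.136,-0.686,1, 0,0,0,-0.037,0.116,-0.846,1, 0,0,0,-0.037,0.116,-0.846,1, 0,0,0,-0.037,0.116,-0.846,1, 0,0,0,-0.037,0.116,-0.846,1, 0,0,0,-0.037,0.116,-0.846,1, 0,0,0,-0.037,0.116,-0.846,1, 0,0,0,-0.037,0.116,-0.846,1, 0,0,0,-0.037,0.116,-0.846,1]' 80| grep -E "^t|force|tool"
python3 -m handwheel '[0,0,0,-0.388,-0.09,-0.72,1, 0,0,0,-0.388,-0.09,-0.72,1, 0,0,0,-0.388,-0.09,-0.72,1, 0,0,0,-0.388,-0.09,-0.72,1, 0,0,0,-0.388,-0.09,-0.72,1, 0,0,0,-0.388,-0.09,-0.72,1, 0,0,0,-0.388,-0.09,-0.72,1, 0,0,0,-0.388,-0.09,-0.72,1, 0,0,0,0,0,0,1]' | grep -E "^t|force|tool"
python3 -m handwheel '[0,-1,0,0,0,0,1, 0,-1,0,0,0,0,1, 0,-1,0,0,0,0,1, 0,-1,0,0,0,0,1, 0,0,0,0,0,0,1]'| grep -E "^t|force|tool"; python3 -c "
from h import *
delta([.5131,-.3065,.291])
tipdelta([.54,-.163,.005])
for c in('top','side'): print(c,spots(c,'caddy',[.537,-.192,0],3,.03))
cv2.imwrite('pics/crop7.png',np.hstack([crop('top',(340,130,140)),crop('side',(260,170,140))]))
"
```

```text
t: 29.6
tool_pos: [0.5721, -0.1084, 0.3519]
wrist_force: [0.7, -0.7, -0.5]
grip_force: 78.1
t: 30.5
tool_pos: [0.5156, -0.2905, 0.4109]
wrist_force: [-0.0, 0.1, -0.9]
grip_force: 78.3
t: 31.0
tool_pos: [0.5175, -0.2858, 0.4118]
wrist_force: [0.2, 0.9, -0.7]
grip_force: 78.2
pos [ 0.5175 -0.2858  0.4118] toolaxes(rows) [[0.159, 0.869, 0.468], [0.984, -0.181, 0.002], [0.087, 0.46, -0.883]] shift mm [-75.3  -0.9  96.8] F [ 0.2  0.9 -0.7] j [ 0.37  0.51  0.44  1.33 -0.61  1.65  0.66] 31.0
tip [ 0.5299 -0.2199  0.2855] axes [[0.159, 0.869, 0.468], [0.984, -0.181, 0.002], [0.087, 0.46, -0.883]] F [ 0.16  0.85 -0.72] j [ 0.37  0.51  0.44  1.33 -0.61  1.65  0.66] 31.0
[0.54, -0.163, 0.005] tool mm [-80.3  -1.  274.9]
top (array([ 0.5353, -0.1934, -0.0021]), array([0.0014, 0.002 , 0.0004]), 3)
side (array([ 0.5358, -0.1923, -0.0032]), array([0.0004, 0.0015, 0.0018]), 3)
```

View pics/crop7.png

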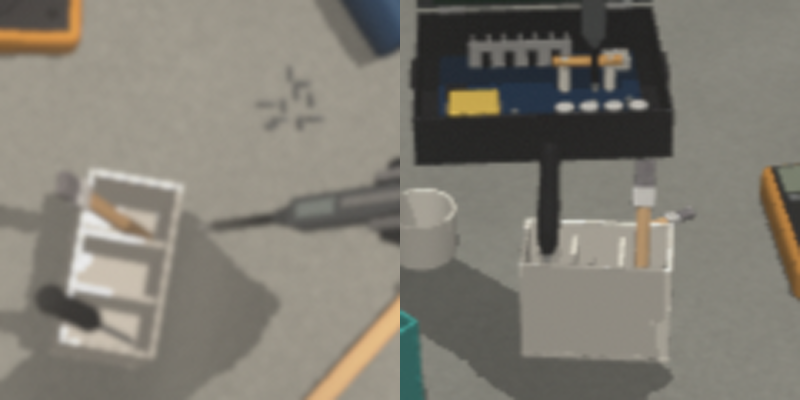

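The picture shows the caddy unmoved, the middle compartment empty, and the tip at (212,226) in the top crop and (197,92) in the side half. I'll check for slip in the grip, then line up on the insertion axis.

Run:
```python
from h import *
t=tri([[329,202.2]],[[414.2,209.1]])[0];s=ctrl.read_state();R=Rn.from_quat(s["ee_rot"]).as_matrix()
print("in tool mm",((t-s["tool_pos"])@R*1e3).round(1)); p=np.array(s["tool_pos"])+R@[0,0,.143];print(proj("side",p),proj("top",p))
delta([.5121,-.3126,.2931])
```

```text
in tool mm [ -4.1   2.  142.6]
[[328.34177626 200.75781095]] [[412.07505555 210.08114653]]
pos [ 0.5167 -0.2877  0.4108] toolaxes(rows) [[0.163, 0.868, 0.47], [0.983, -0.184, -0.0], [0.086, 0.462, -0.883]] shift mm [-77.6   0.1  92. ] F [-0.3 -0.7 -0.7] j [ 0.37  0.51  0.44  1.33 -0.61  1.65  0.66] 31.7
```

```bash
python3 -m handwheel '[0,0,0,-0.647,0,0.767,1, 0,0,0,-0.647,0,0.767,1, 0,0,0,-0.647,0,0.767,1, 0,0,0,-0.647,0,0.767,1, 0,0,0,0,0,0.5,1, 0,0,0,0,0,0.5,1, 0,0,0,0,0,0.4,1, 0,0,0,0,0,0,1]' 80| grep -E "^t|force|tool"
python3 -c "
from h import *
delta([.5273,-.2322,.1327])
cv2.imwrite('pics/crop8.png',np.hstack([crop('top',(350,180,80)),crop('side',(285,210,90))]))
p=np.array(ctrl.read_state()['tool_pos']);R=Rn.from_quat(ctrl.read_state()['ee_rot']).as_matrix();p=p+R@[0,0,.143];print(p,(proj('top',p)-[350,180])*5,(proj('side',p)-[285,210])*400/90+[400,0])
"
```

```text
t: 32.5
tool_pos: [0.5157, -0.2921, 0.255]
wrist_force: [-0.1, -0.2, 0.5]
grip_force: 78.2
pos [ 0.5157 -0.2921  0.255 ] toolaxes(rows) [[0.162, 0.867, 0.47], [0.983, -0.183, -0.001], [0.085, 0.463, -0.882]] shift mm [ -3.7   0.6 136.7] F [-0.1 -0.2  0.5] j [ 0.39  0.63  0.41  1.53 -0.65  1.38  0.82] 32.5
[ 0.52813177 -0.22750354  0.13017456] [[253.17151382 218.48421403]] [[590.78611532 200.9209332 ]]
```

View pics/crop8.png

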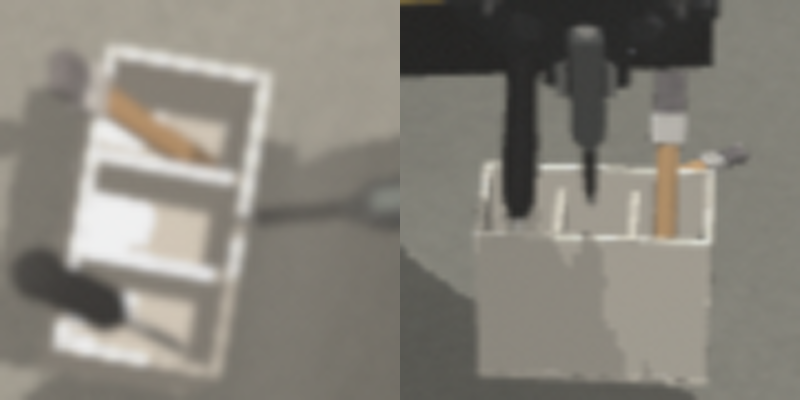

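The tip, at (258,214) in the top crop and (592,200) in the side half, is centred between the dividers just above the rim. Inserting now.

```bash
python3 -m handwheel '[0,0,0,0,0,0.4,1, 0,0,0,0,0,0.4,1, 0,0,0,0,0.01,0.4,1, 0,0,0,0,0.01,0.4,1, 0,0,0,0,0,0.4,1, 0,0,0,0,0,0,1]' 80| grep -E "^t|force|tool"
python3 -m handwheel '[0,0,0,0,0,0.4,1, 0,0,0,0,0,0.4,1, 0,0,0,0,0,0.4,1, 0,0,0,-0.02,0,0.4,1, 0,0,0,-0.02,0,0.3,1, 0,0,0,0,0,0,1]' | grep -E "^t|force|tool"
python3 -c "
from h import *
delta([.5273,-.2322,.1327])"
```

```text
t: 33.2
tool_pos: [0.5213, -0.2642, 0.2015]
wrist_force: [0.1, 0.2, -0.6]
grip_force: 78.2
t: 33.8
tool_pos: [0.5259, -0.2394, 0.1509]
wrist_force: [-0.4, 0.2, -0.3]
grip_force: 78.2
pos [ 0.5259 -0.2394  0.1509] toolaxes(rows) [[0.163, 0.867, 0.47], [0.983, -0.183, -0.002], [0.085, 0.462, -0.883]] shift mm [-2.1  0.1 19.5] F [-0.4  0.2 -0.3] j [ 0.35  0.71  0.35  1.69 -0.73  1.15  0.89] 33.8
```

Next, the last 19 mm, slowly.

```bash
python3 -m handwheel '[0,0,0,-0.015,0,0.15,1, 0,0,0,-0.015,0,0.15,1, 0,0,0,-0.015,0,0.15,1, 0,0,0,0,0,0,1]' | grep -E "^t|force|tool"
python3 -m handwheel '[0,0,0,-0.01,0,0.06,1, 0,0,0,0,0,0.04,1, 0,0,0,0,0,0,1]' | grep -E "^t|force|tool"
python3 -m handwheel '[0,0,0,0,0,0.035,1, 0,0,0,0,0,0,1]' | grep -E "^t|force|tool"
python3 -c "
from h import *
delta([.5273,-.2322,.1327])"
```

```text
t: 34.2
tool_pos: [0.527, -0.235, 0.1391]
wrist_force: [-1.0, -0.6, -0.5]
grip_force: 78.2
t: 34.5
tool_pos: [0.5274, -0.2341, 0.1368]
wrist_force: [0.1, 0.2, -2.4]
grip_force: 78.2
t: 34.7
tool_pos: [0.5274, -0.2337, 0.1358]
wrist_force: [-0.1, -0.2, -0.2]
grip_force: 78.2
pos [ 0.5274 -0.2337  0.1358] toolaxes(rows) [[0.162, 0.868, 0.469], [0.983, -0.184, 0.0], [0.086, 0.461, -0.883]] shift mm [-0.2 -0.4  3.4] F [-0.1 -0.2 -0.2] j [ 0.34  0.72  0.34  1.7  -0.75  1.12  0.9 ] 34.7
```

```bash
python3 -m handwheel '[0,0,0,0,0,0.05,1, 0,0,0,0,0,0,1]' | grep -E "^t|force|tool"
python3 -m handwheel '[0,0,0,0,0,0.033,1, 0,0,0,0,0,0,1]' | grep -E "^t|force|tool"
python3 -m handwheel '[0,0,0,0,0,0.03,1, 0,0,0,0,0,0,1, 0,0,0,0,0,0,1]' | grep -E "^t|force|tool"
```

```text
t: 34.9
tool_pos: [0.5275, -0.2329, 0.1344]
wrist_force: [-0.1, -0.2, -0.8]
grip_force: 78.2
t: 35.1
tool_pos: [0.5276, -0.2325, 0.1336]
wrist_force: [0.1, 0.9, -0.3]
grip_force: 78.2
t: 35.4
tool_pos: [0.5277, -0.2323, 0.133]
wrist_force: [-0.3, -1.0, 1.0]
grip_force: 78.7
```

```bash
python3 -m handwheel '[0,0,0,0,0,0.015,1, 0,0,0,0,0,0,1]' 80| grep -E "^t|force|tool"
python3 -m handwheel '[0,0,0,0,0,0,1, 0,0,0,0,0,0,1, 0,0,0,0,0,0,1]' 20| grep -E "^t|force|tool"
python3 -m handwheel '[0,0,0,0,0,0,0.7, 0,0,0,0,0,0,0.6, 0,0,0,0,0,0,0.5, 0,0,0,0,0,0,0.3, 0,0,0,0,0,0,0, 0,0,0,0,0,0,0, 0,0,0,0,0,0,0]' | grep -E "^t|force|tool|width"
python3 -m handwheel '[0,0,0,0,0,-0.2,0, 0,0,0,0,0,-0.4,0, 0,0,0,0,0,-0.7,0, 0,0,0,0,0,-0.7,0, 0,0,0,0,0,-0.7,0, 0,0,0,0,0,-0.7,0, 0,0,0,0,0,-0.7,0, 0,0,0,0,0,-0.7,0,0,0,0,0,0,0,0]' | grep -E "^t|force|tool|width"
python3 - <<'E'
from h import *
cv2.imwrite("pics/crop9.png",np.hstack([crop("top",(345,180,80)),crop("side",(260,130,170))]))
for n,p in(("caddy",[.537,-.192,0]),("tester",[.54,-.163,.002])):print(n,spots("top",n,p,2))
E
```

```text
t: 35.6
tool_pos: [0.5278, -0.2322, 0.1326]
wrist_force: [-1.3, -2.4, 4.0]
grip_force: 79.0
t: 35.9
tool_pos: [0.5278, -0.2321, 0.1326]
wrist_force: [-1.6, -3.0, 5.6]
grip_force: 79.0
t: 36.6
tool_pos: [0.5278, -0.2319, 0.1325]
wrist_force: [0.1, -0.0, -0.3]
gripper_width: 0.0852
grip_force: 0.0
t: 37.5
tool_pos: [0.5152, -0.3009, 0.2627]
wrist_force: [0.8, 0.3, -0.0]
gripper_width: 0.0852
grip_force: 0.0
caddy (array([ 0.5387, -0.1927, -0.0019]), array([0.0009, 0.0001, 0.0009]), 2)
tester (array([ 0.5393, -0.1617,  0.0025]), array([0.0001, 0.0004, 0.0007]), 2)
```

View pics/crop9.png

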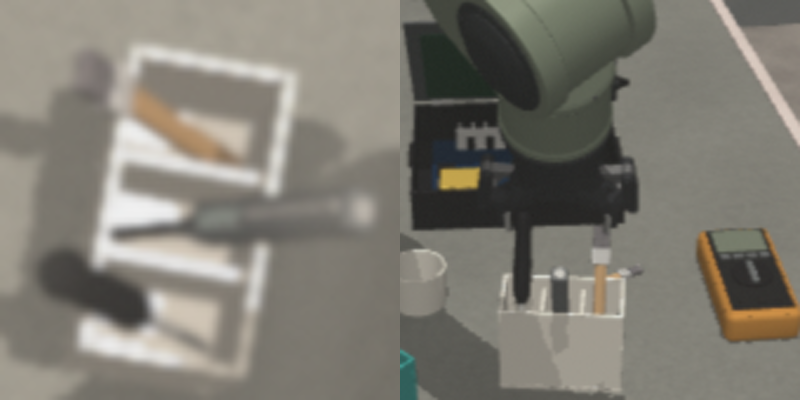

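The tester is back where it started, with its handle end at (355,210) in the top crop. The caddy, its other tools, the cup and the meter are undisturbed, and the robot is clear of everything.

```bash
python3 -c "
from rig import ctrl
print(ctrl.hand_in())"
```

```text
the job is handed in; nothing more can be done
None
```

I held the tester's bare tip on the brass bar for over a second at about 5 N (7 N at first touch), set it back tip down in the middle compartment with nothing else visibly moved, and handed the job in at about 38 s; no verdict came back.

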